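# Square up a stack of spot plates in the tray corner

## Task

The four spot-test plates stacked on the tray have slipped out of line. Tap the stack from its two open sides until every plate lies flush against both green walls and all the edges line up, leaving the plates stacked in the same order. Leave the bottles, beaker and tip box alone.

Things in the scene. Friction and masses are not known exactly. Their poses are not given: they have to be found in the camera images.
- tray_corner (a point): inner corner of the squaring tray, on the top of its aluminium block (30 mm above the bench). Two green walls, 10 mm thick, rise 40 mm above the block and meet here: inner faces at x = 0 (runs 130 mm along -y) and y = 0 (90 mm along +x). The block (80 mm along +x, 120 mm along -y) is open on its other two sides; squared plates overhang it by 10 mm. z up. The tray is fixed
- plate1: loose smooth (friction about 0.3) plastic spot-test plate, blue, the bottom one in the stack of four: 90 mm (its x) x 130 mm (its y) x 8 mm (its z), about 0.09 kg, grey round spots on top; origin at its very centre. When squared up its x and y axes are parallel to those of tray_corner and its centre is 45 mm along +x and 65 mm along -y from the corner
- plate2: loose smooth (friction about 0.3) plastic spot-test plate, white, second from the bottom in the stack of four: 90 mm (its x) x 130 mm (its y) x 8 mm (its z), about 0.09 kg, grey round spots on top; origin at its very centre. When squared up its x and y axes are parallel to those of tray_corner and its centre is 45 mm along +x and 65 mm along -y from the corner
- plate3: loose smooth (friction about 0.3) plastic spot-test plate, orange, third from the bottom in the stack of four: 90 mm (its x) x 130 mm (its y) x 8 mm (its z), about 0.09 kg, grey round spots on top; origin at its very centre. When squared up its x and y axes are parallel to those of tray_corner and its centre is 45 mm along +x and 65 mm along -y from the corner
- plate4: loose smooth (friction about 0.3) plastic spot-test plate, yellow, the top one in the stack of four: 90 mm (its x) x 130 mm (its y) x 8 mm (its z), about 0.09 kg, grey round spots on top; origin at its very centre. When squared up its x and y axes are parallel to those of tray_corner and its centre is 45 mm along +x and 65 mm along -y from the corner
- reagent_bottle: white bottle with blue cap, 66 mm across, 150 mm high, bystander to be left alone; origin at the centre of its underside
- beaker: open glass beaker, 76 mm across, 90 mm high, bystander to be left alone; origin at the centre of its underside
- tip_box: blue pipette-tip box, 85 x 122 mm, 55 mm high, bystander to be left alone; origin at the centre of its underside
- amber_jar: amber glass jar with black cap, 64 mm across, 85 mm high, bystander to be left alone; origin at the centre of its underside
There are look-alikes about, which are no part of the job. Of the things that look like the plate2, the smaller one is meant.

How it is judged:
By the outcome, as a careful person would: the job done as asked, in the order asked, and still so for the second after the job is handed in, with the robot touching nothing.
It also fails if it takes over 67 s, if anything falls off the work surface, if the arm or the gripper's body presses on something with over 40 N, if the wrist force passes 120 N, or if a joint passes its speed limit or range.

## Robot

A 6-joint arm with a two-finger parallel gripper is mounted at the origin on the work surface. World frame = base frame: x ahead of the robot, y to its left, z up, the work surface at z = 0. Lengths are in m, angles in rad, forces in N, time in s.
With the tool pointing down it reaches from about 0.4 to 0.925 m from the base axis. Payload 12.5 kg.
Tool frame: the origin (TCP) lies at the very end of the fingers, on their centre line; the grasp point (between the pads) lies bot.grip_point_offset behind it (bot.grip_point_offset is the distance from the TCP to the grasp point, in m); z points along the fingers, y is the line along which they close (so a half turn about z gives the same grasp; the last joint's range is limited). The gripper opens to 95 mm and grips with 3 to 60 N. Pads are 20 mm wide; open, the fingers measure 119 mm over their backs; the gripper's body (75 mm by 180 mm) begins 59 mm behind the grasp point.
Start: joints at [1.157, 0.491, 1.559, -0, 1.092, -0.106], TCP at [0.189, 0.596, 0.215] pointing down, gripper open.
Joint ranges: [-3.1, 3.1], [-0.84, 2.19], [0.05, 2.79], [-1.13, 4.28], [0.06, 2.93], [-2.69, 2.69]. Speed limits (rad/s): [2.22, 2.22, 2.79, 3.14, 3.14, 3.14].

## Interface

Orientations are given as a rotation vector (axis times angle).
In Python, from cell import bot gives the robot as it stands.
- The arm moves only by the tool send_rows, never from a script. Its argument "commands" is a list of rows, each an object of numbers: "tx", "ty", "tz": the shift along the world's x, y, z in mm; "wx", "wy", "wz": the turn, a rotation vector about the world's x, y, z in degrees; "jaw": the closure, from 0 (fully open) to 1 (shut). A call has 1 to 12 rows; each row shifts and turns the commanded pose from where the row before left it; what a row does not reach is not made up. A row lasts 1/12 s, in which the tool goes at most 41.7 mm and 7.16 degrees, less where a joint would pass 70% of its speed; a pose out of reach is approached as far as the arm can. A call with a gripper value outside its range is refused whole. The fingers move at their own pace and stop on an object; "force" is the grip in N (left out, the last holds). Time passes only in rows, so rows that do not move let the fingers close. It gives the time, the measured TCP pose, the force, the opening and the grip force at its end, in the units of the state.
- bot.state(): the state, without advancing time (a new reading comes with each control period).
- bot.snapshot(name): name is "side" or "top" or "wrist"; returns the picture (400x640x3 uint8, red, green, blue); there is no depth.
- bot.camera_model(name): a dict with "camera_matrix" (3x3 intrinsics, pixels), "rvec" (rotation vector, rad) and "tvec" (3), from world to camera coordinates, as OpenCV has them. Camera axes: x right, y down, z forward; pixel columns grow to the right and rows downward; lengths in m; the calibration is good to about 2 mm. A picture is of the moment at which its call begins: read the wrist's pose just before it. camera_model takes no time and is no camera call; for the wrist camera it gives the pose at the moment of the call.
- bot.close_job(): hands the job in; it is judged then, once.
The state is a dict: "time_s": time; "qpos": joint angles; "qvel": joint speeds; "tau": joint torques, N m; "position": TCP position; "tool_rot": TCP orientation; "contact_force": force on the tool from outside, world axes, zero at the start; "ft_torque": the same for the moment, N m; "finger_gap": finger opening in m; "finger_force": force on a finger pad.
Only numpy, scipy, OpenCV 4.12 (cv2) and the standard library are available. Lean on these libraries where they do the work, as an engineer would, in place of code of your own. Each camera call takes 0.05 s, during which the arm holds its last target. There are 200 camera calls.

## Working session

There is one attempt and no reset: what is moved stays moved. The work goes in short steps, Python scripts to look and compute and a tool call to move; the robot and the scene stay as the last step left them, time stands still between calls to the robot, and variables do not carry over. Pictures are saved under pics/ and viewed, at most 10 in all, crops included, and the job is handed in when it is done.

Besides the shell and the picture viewer there is one more tool, called after "Emit:" by a JSON object that holds its "name" and its "arguments", one argument or row to a line. send_rows: Moves the arm, as the interface text tells. Its arguments: {"type":"object","properties":{"commands":{"type":"array"},"force":{"type":"number"}},"required":["commands"]}

```bash
mkdir -p pics; python3 - <<'E'
from cell import bot
import cv2,numpy as np
for n in("top","side"):
    i=bot.snapshot(n);cv2.imwrite(f"pics/{n}0.png",i[:,:,::-1])
    m=bot.camera_model(n);R=cv2.Rodrigues(np.array(m["rvec"]))[0];print(n,np.round(m["camera_matrix"],1).tolist(),(-R.T@np.array(m["tvec"]).ravel()).round(3),R.round(2).tolist())
s=bot.state();print(s["position"],s["tool_rot"],bot.grip_point_offset,s["time_s"])
E
```

```text
top [[510.6, 0.0, 320.3], [0.0, 510.6, 199.5], [0.0, 0.0, 1.0]] [ 0.434 -0.015  1.79 ] [[0.0, -1.0, 0.01], [-1.0, -0.01, -0.08], [0.08, -0.01, -1.0]]
side [[361.5, 0.0, 324.7], [0.0, 361.5, 204.6], [0.0, 0.0, 1.0]] [ 0.197 -0.679  0.648] [[0.87, -0.5, -0.01], [-0.31, -0.52, -0.8], [0.39, 0.7, -0.6]]
[0.18923771 0.5954363  0.21411012] [-4.81454794e-01 -3.10425221e+00  1.51276123e-03] 0.0188 0.1
```

View pics/top0.png

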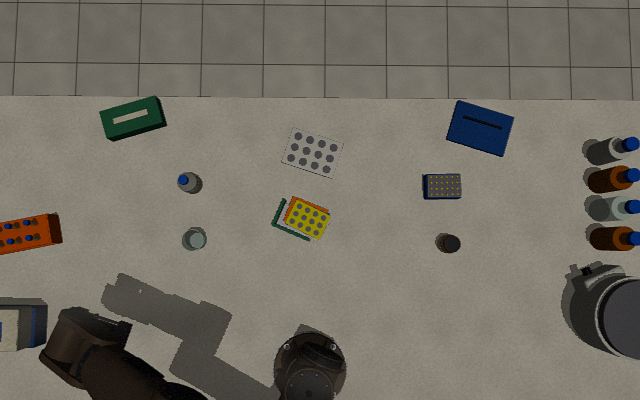

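View pics/side0.png

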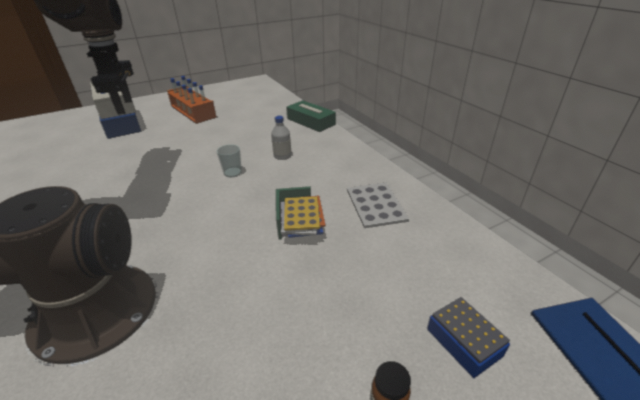

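The top view shows the stack at about (307,217), with the green walls left of and below it and the corner near (274,227). The larger white look-alike is at (313,152). Next I locate the walls and the plate.

```bash
cat > h.py <<'E'
from cell import bot
import cv2,numpy as np
def ray(m,px,z):
    R=cv2.Rodrigues(np.array(m["rvec"]))[0];c=-R.T@np.array(m["tvec"]).ravel()
    u=cv2.undistortPoints(np.array(px,float).reshape(-1,1,2),np.array(m["camera_matrix"]),None).reshape(-1,2)
    d=np.c_[u,np.ones(len(u))]@R
    return c+d*((z-c[2])/d[:,2])[:,None]
def big(mask):
    return max(cv2.findContours(mask.astype(np.uint8),cv2.RETR_EXTERNAL,cv2.CHAIN_APPROX_NONE)[0],key=cv2.contourArea)
E
python3 - <<'E'
from h import *
i=cv2.imread("pics/top0.png");m=bot.camera_model("top")
h=cv2.cvtColor(i,cv2.COLOR_BGR2HSV)
w=np.zeros(h.shape[:2],bool);w[180:260,255:345]=1
y=cv2.morphologyEx(((abs(h[...,0].astype(int)-27)<5)&(h[...,1]>120)&w).astype(np.uint8),cv2.MORPH_CLOSE,np.ones((7,7)))
r=cv2.minAreaRect(big(y));p=ray(m,cv2.boxPoints(r),.062);print("yellow",p.round(3).tolist(),np.linalg.norm(np.diff(p,axis=0),axis=1))
g=(abs(h[...,0].astype(int)-75)<18)&(h[...,1]>90)&w
r=cv2.boxPoints(cv2.minAreaRect(big(g)));print("green",r.tolist(),ray(m,r,.07).round(3).tolist())
W=bot.camera_model("wrist");R=cv2.Rodrigues(np.array(W["rvec"]))[0];s=bot.state()
T=cv2.Rodrigues(np.array(s["tool_rot"]))[0]
c=-R.T@np.array(W["tvec"]).ravel();print("cam in tool",T.T@(c-s["position"]),(R@T).round(2).tolist(),T.round(2).tolist(),W["camera_matrix"])
cv2.imwrite("pics/c.png",cv2.resize(i[170:260,250:350],None,fx=6,fy=6,interpolation=cv2.INTER_CUBIC))
E
```

```text
yellow [[0.5, 0.084, 0.062], [0.581, 0.045, 0.062], [0.523, -0.072, 0.062], [0.443, -0.032, 0.062]] [0.08935505 0.13050434 0.08918339]
green [[263.40447998046875, 211.2471923828125], [283.7191162109375, 198.55056762695312], [309.449462890625, 239.7191162109375], [289.13482666015625, 252.41574096679688]] [[0.536, 0.155, 0.07], [0.58, 0.087, 0.07], [0.442, -0.001, 0.07], [0.399, 0.067, 0.07]]
cam in tool [ 7.55981886e-02  3.36964183e-05 -1.70012507e-01] [[-0.0, 1.0, 0.0], [-0.96, 0.0, -0.27], [-0.27, -0.0, 0.96]] [[-0.95, 0.3, -0.0], [0.3, 0.95, -0.0], [0.0, -0.0, -1.0]] [[289.68637513   0.         318.9570266 ]
 [  0.         289.68637513 201.12672719]
 [  0.           0.           1.        ]]
```

View pics/c.png

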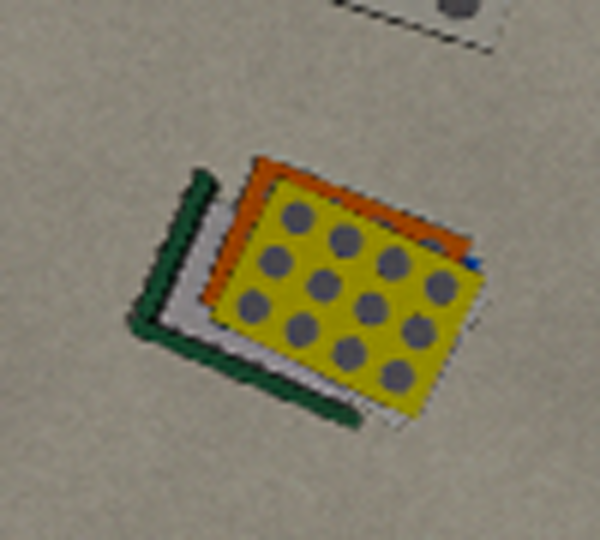

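The crop shows the yellow plate on top with orange, blue and white edges peeking out, and the tray yawed about -24.5°. I'll move above the stack with the tool y axis along the tray y axis.

Emit:
{"name": "send_rows", "arguments": {
  "commands": [
    {"tx":16,"ty":-29,"tz":4,"wz":-0.7},
    {"tx":16,"ty":-29,"tz":4,"wz":-0.7},
    {"tx":16,"ty":-29,"tz":4,"wz":-0.7},
    {"tx":16,"ty":-29,"tz":4,"wz":-0.7},
    {"tx":16,"ty":-29,"tz":4,"wz":-0.7},
    {"tx":16,"ty":-29,"wz":-0.7},
    {"tx":16,"ty":-29,"wz":-0.7},
    {"tx":16,"ty":-29,"wz":-0.7},
    {"tx":16,"ty":-29,"wz":-0.7},
    {"tx":16,"ty":-29,"wz":-0.7}
  ]
}}

```text
schema error: expected keys tx, ty, tz, wx, wy, wz, jaw
```

Emit:
{"name": "send_rows", "arguments": {
  "commands": [
    {"tx":16,"ty":-29},
    {"tx":16,"ty":-29},
    {"tx":16,"ty":-29},
    {"tx":16,"ty":-29},
    {"tx":16,"ty":-29},
    {"tx":16,"ty":-29},
    {"tx":16,"ty":-29},
    {"tx":16,"ty":-29},
    {"tx":16,"ty":-29},
    {"tx":16,"ty":-29},
    {"tx":0},
    {"tx":0}
  ]
}}

```text
schema error: expected keys tx, ty, tz, wx, wy, wz, jaw
```

```bash
python3 - <<'E'
from h import *
import json
s=bot.state();print(s["position"],s["tool_rot"],s["contact_force"],s["time_s"])
m=bot.camera_model("wrist");i=bot.snapshot("wrist")[:,:,::-1];cv2.imwrite("pics/w0.png",i)
json.dump({k:np.array(v).tolist() for k,v in m.items()},open("w0.json","w"))
E
```

```text
[0.18923771 0.5954363  0.21411012] [-4.81454794e-01 -3.10425221e+00  1.51276123e-03] [ 0.06687225  0.35675961 -0.20060523] 0.1
```

View pics/w0.png

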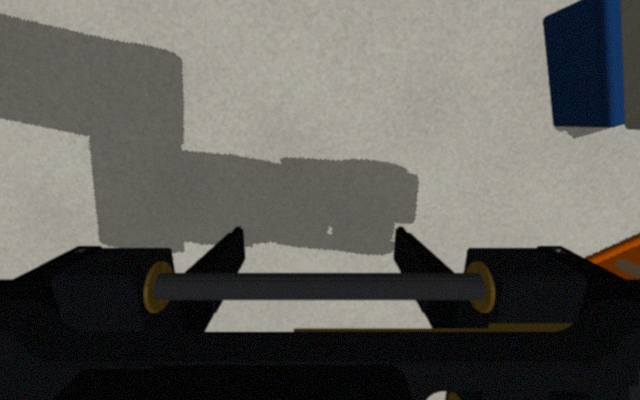

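Emit:
{"name": "send_rows", "arguments": {
  "commands": [
    {"tx":18,"ty":-30,"tz":4,"wx":0,"wy":0,"wz":-0.7,"jaw":0},
    {"tx":18,"ty":-30,"tz":4,"wx":0,"wy":0,"wz":-0.7,"jaw":0},
    {"tx":18,"ty":-30,"tz":4,"wx":0,"wy":0,"wz":-0.7,"jaw":0},
    {"tx":18,"ty":-30,"tz":4,"wx":0,"wy":0,"wz":-0.7,"jaw":0},
    {"tx":18,"ty":-30,"tz":4,"wx":0,"wy":0,"wz":-0.7,"jaw":0},
    {"tx":18,"ty":-30,"tz":0,"wx":0,"wy":0,"wz":-0.7,"jaw":0},
    {"tx":18,"ty":-30,"tz":0,"wx":0,"wy":0,"wz":-0.7,"jaw":0},
    {"tx":18,"ty":-30,"tz":0,"wx":0,"wy":0,"wz":-0.7,"jaw":0},
    {"tx":18,"ty":-30,"tz":0,"wx":0,"wy":0,"wz":-0.7,"jaw":0},
    {"tx":18,"ty":-30,"tz":0,"wx":0,"wy":0,"wz":-0.7,"jaw":0}
  ]
}}

```text
time_s: 0.98
position: [0.3698, 0.2941, 0.2347]
tool_rot: [0.671, 3.069, 0.0]
contact_force: [-0.1, 0.5, 0.5]
finger_gap: 0.0948
finger_force: 0.0
```

Emit:
{"name": "send_rows", "arguments": {
  "commands": [
    {"tx":18,"ty":-30,"tz":0,"wx":0,"wy":0,"wz":0,"jaw":0},
    {"tx":18,"ty":-30,"tz":0,"wx":0,"wy":0,"wz":0,"jaw":0},
    {"tx":18,"ty":-30,"tz":0,"wx":0,"wy":0,"wz":0,"jaw":0},
    {"tx":18,"ty":-30,"tz":0,"wx":0,"wy":0,"wz":0,"jaw":0},
    {"tx":18,"ty":-30,"tz":0,"wx":0,"wy":0,"wz":0,"jaw":0},
    {"tx":18,"ty":-30,"tz":0,"wx":0,"wy":0,"wz":0,"jaw":0},
    {"tx":18,"ty":-30,"tz":0,"wx":0,"wy":0,"wz":0,"jaw":0},
    {"tx":18,"ty":-30,"tz":0,"wx":0,"wy":0,"wz":0,"jaw":0},
    {"tx":18,"ty":-30,"tz":0,"wx":0,"wy":0,"wz":0,"jaw":0},
    {"tx":18,"ty":-30,"tz":0,"wx":0,"wy":0,"wz":0,"jaw":0},
    {"tx":0,"ty":0,"tz":0,"wx":0,"wy":0,"wz":0,"jaw":0},
    {"tx":0,"ty":0,"tz":0,"wx":0,"wy":0,"wz":0,"jaw":0}
  ]
}}

```text
time_s: 1.98
position: [0.5496, -0.0057, 0.234]
tool_rot: [-0.674, -3.067, -0.0]
contact_force: [0.1, -0.9, 0.5]
finger_gap: 0.0951
finger_force: 0.0
```

```bash
cat > look.py <<'E'
from h import *
import json,sys
s=bot.state();print(s["position"],s["tool_rot"],s["contact_force"],s["time_s"])
m=bot.camera_model("wrist");i=bot.snapshot("wrist")[:,:,::-1];cv2.imwrite(f"pics/{sys.argv[1]}.png",i)
json.dump({k:np.array(v).tolist() for k,v in m.items()},open(sys.argv[1]+".json","w"))
E
python3 look.py w1
```

```text
[ 0.54964605 -0.00574464  0.2340233 ] [-6.74063897e-01 -3.06744448e+00 -9.13836186e-05] [ 0.11920248 -0.9293666   0.47669459] 1.9833
```

View pics/w1.png

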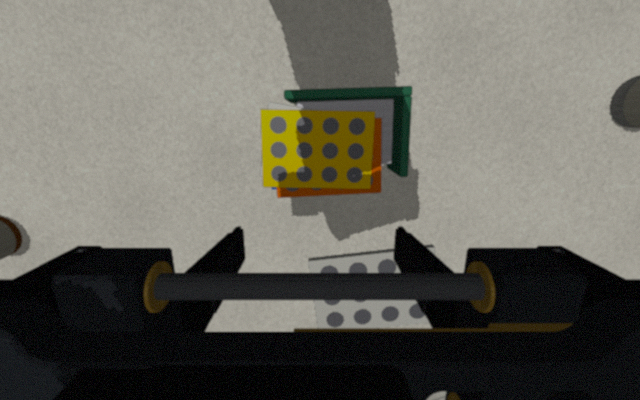

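Wrist view: the walls form an L with the outer corner at (411,87). The stack lies left of and below it, with its open sides to the left and bottom. I'll fit the outer wall edges at z = 0.07.

```bash
cat > tray.py <<'E'
from h import *
import json,sys
n=sys.argv[1];i=cv2.imread(f"pics/{n}.png");m=json.load(open(n+".json"))
h=cv2.cvtColor(i,cv2.COLOR_BGR2HSV).astype(int);H,S,V=h[...,0],h[...,1],h[...,2]
g=((abs(H-78)<18)&(S>100)&(V>20)).astype(np.uint8);g[240:]=0
k=cv2.connectedComponentsWithStats(g);l=1+np.argmax(k[2][1:,4]);g=k[1]==l;x,y,w,hh=k[2][l,:4];print("green bbox",x,y,w,hh)
a=[(c,np.argmax(g[:,c])-.5) for c in range(x+8,x+w-12)]
b=[(np.where(g[r])[0].max()+.5,r) for r in range(y+12,y+hh-8)]
def ln(p,z):
    q=ray(m,p,z)[:,:2].astype(np.float32);f=cv2.fitLine(q,cv2.DIST_HUBER,0,.001,.001).ravel();r=np.abs((q-f[2:])@[-f[1],f[0]]);print("res",r.mean());return f
A=ln(a,.07);B=ln(b,.07)
ay=A[:2]*np.sign(A[1]);bx=B[:2]*np.sign(B[0])
th=[np.degrees(np.arctan2(-ay[0],ay[1])),np.degrees(np.arctan2(bx[1],bx[0]))];print("yaw",th)
t=np.radians(np.mean(th));X=np.array([np.cos(t),np.sin(t)]);Y=np.array([-X[1],X[0]])
s=np.linalg.solve(np.c_[A[:2],-B[:2]],B[2:]-A[2:]);C=A[2:]+s[0]*A[:2];c=C+.01*X-.01*Y
print("inner corner",c,"X",X,"Y",Y)
print("len along Y",np.ptp(ray(m,a,.07)[:,:2]@Y),"X",np.ptp(ray(m,b,.07)[:,:2]@X))
json.dump(dict(c=c.tolist(),X=X.tolist(),Y=Y.tolist()),open("tray.json","w"))
for nm,lo,hi,z in(("yellow",22,33,.062),("orange",5,18,.054)):
    M=cv2.morphologyEx(((H>=lo)&(H<=hi)&(S>120)).astype(np.uint8),cv2.MORPH_CLOSE,np.ones((9,9)));M[240:]=0
    p=ray(m,cv2.boxPoints(cv2.minAreaRect(big(M))),z)[:,:2]-c;print(nm,"in tray mm",(1000*np.c_[p@X,p@Y]).round(1).tolist())
E
python3 tray.py w1
```

```text
green bbox 285 87 126 89
res 0.00027116932
res 0.00031432856
yaw [np.float32(-23.11615), np.float32(-23.070866)]
inner corner [0.49454534 0.11743935] X [ 0.91986597 -0.3922329 ] Y [0.3922329  0.91986597]
len along Y 0.11347335746770115 X 0.07447825893992532
yellow in tray mm [[96.9, -163.6], [7.9, -154.6], [13.8, -27.2], [103.4, -27.0]]
orange in tray mm [[23.5, -142.9], [21.2, -17.9], [109.7, -10.9], [112.7, -144.6]]
```

The tray frame checks out: yaw is -23.1° and both walls measure right. Now I move beyond the +x side, align yaw and descend to z = 0.022.

Emit:
{"name": "send_rows", "arguments": {
  "commands": [
    {"tx":14,"ty":-2,"tz":0,"wx":0,"wy":0,"wz":0.6,"jaw":0},
    {"tx":14,"ty":-2,"tz":0,"wx":0,"wy":0,"wz":0.6,"jaw":0},
    {"tx":14,"ty":-3,"tz":0,"wx":0,"wy":0,"wz":0.5,"jaw":0},
    {"tx":0,"ty":0,"tz":-25,"wx":0,"wy":0,"wz":0,"jaw":0},
    {"tx":0,"ty":0,"tz":-25,"wx":0,"wy":0,"wz":0,"jaw":0},
    {"tx":0,"ty":0,"tz":-25,"wx":0,"wy":0,"wz":0,"jaw":0},
    {"tx":0,"ty":0,"tz":-25,"wx":0,"wy":0,"wz":0,"jaw":0},
    {"tx":0,"ty":0,"tz":-25,"wx":0,"wy":0,"wz":0,"jaw":0},
    {"tx":0,"ty":0,"tz":-25,"wx":0,"wy":0,"wz":0,"jaw":0},
    {"tx":0,"ty":0,"tz":-25,"wx":0,"wy":0,"wz":0,"jaw":0},
    {"tx":0,"ty":0,"tz":-25,"wx":0,"wy":0,"wz":0,"jaw":0},
    {"tx":0,"ty":0,"tz":-12,"wx":0,"wy":0,"wz":0,"jaw":0}
  ]
}}

```text
time_s: 3.03
position: [0.5898, -0.0099, 0.0203]
tool_rot: [-0.622, -3.076, 0.0]
contact_force: [-0.8, 0.5, 0.2]
finger_gap: 0.0951
finger_force: 0.0
```

Emit:
{"name": "send_rows", "arguments": {
  "commands": [
    {"tx":0,"ty":0,"tz":0,"wx":0,"wy":0,"wz":0,"jaw":0},
    {"tx":0,"ty":0,"tz":0,"wx":0,"wy":0,"wz":0,"jaw":0}
  ]
}}

```text
time_s: 3.2
position: [0.5912, -0.0107, 0.023]
tool_rot: [-0.623, -3.079, -0.0]
contact_force: [-0.1, -0.1, -0.2]
finger_gap: 0.0952
finger_force: 0.0
```

Emit:
{"name": "send_rows", "arguments": {
  "commands": [
    {"tx":-3,"ty":1.3,"tz":0,"wx":0,"wy":0,"wz":-0.2,"jaw":0},
    {"tx":-3,"ty":1.3,"tz":0,"wx":0,"wy":0,"wz":0,"jaw":0},
    {"tx":-3,"ty":1.3,"tz":0,"wx":0,"wy":0,"wz":0,"jaw":0},
    {"tx":-3,"ty":1.3,"tz":0,"wx":0,"wy":0,"wz":0,"jaw":0},
    {"tx":-3,"ty":1.3,"tz":0,"wx":0,"wy":0,"wz":0,"jaw":0},
    {"tx":-3,"ty":1.3,"tz":0,"wx":0,"wy":0,"wz":0,"jaw":0},
    {"tx":-3,"ty":1.3,"tz":0,"wx":0,"wy":0,"wz":0,"jaw":0},
    {"tx":-3,"ty":1.3,"tz":0,"wx":0,"wy":0,"wz":0,"jaw":0},
    {"tx":-3,"ty":1.3,"tz":0,"wx":0,"wy":0,"wz":0,"jaw":0},
    {"tx":-3,"ty":1.3,"tz":0,"wx":0,"wy":0,"wz":0,"jaw":0},
    {"tx":-3,"ty":1.3,"tz":0,"wx":0,"wy":0,"wz":0,"jaw":0},
    {"tx":0,"ty":0,"tz":0,"wx":0,"wy":0,"wz":0,"jaw":0}
  ]
}}

```text
time_s: 4.2
position: [0.5578, 0.0032, 0.0227]
tool_rot: [-0.63, -3.077, -0.0]
contact_force: [-0.4, 0.1, 0.5]
finger_gap: 0.0953
finger_force: 0.3
```

```bash
python3 look.py w2
```

```text
[0.55775841 0.00321224 0.02267492] [-6.29849084e-01 -3.07737892e+00 -1.95964909e-04] [-0.42749532  0.10604221  0.53739777] 4.2
```

View pics/w2.png

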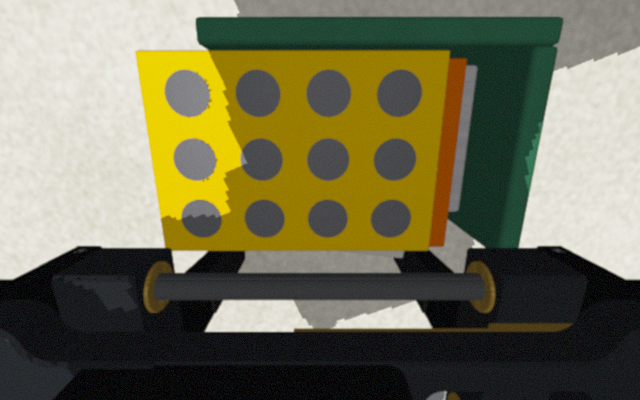

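The plates are now level with each other in x, with a small gap left to the x wall. Next I retreat, lift, turn -90° and go to the -y side.

Emit:
{"name": "send_rows", "arguments": {
  "commands": [
    {"tx":7,"ty":-3,"tz":0,"wx":0,"wy":0,"wz":0,"jaw":0},
    {"tx":7,"ty":-3,"tz":0,"wx":0,"wy":0,"wz":0,"jaw":0},
    {"tx":0,"ty":0,"tz":25,"wx":0,"wy":0,"wz":0,"jaw":0.4},
    {"tx":0,"ty":0,"tz":25,"wx":0,"wy":0,"wz":0,"jaw":0.4},
    {"tx":0,"ty":0,"tz":25,"wx":0,"wy":0,"wz":0,"jaw":0.4},
    {"tx":0,"ty":0,"tz":25,"wx":0,"wy":0,"wz":0,"jaw":0.4},
    {"tx":-8,"ty":-5.5,"tz":0,"wx":0,"wy":0,"wz":-6,"jaw":0.4},
    {"tx":-8,"ty":-5.5,"tz":0,"wx":0,"wy":0,"wz":-6,"jaw":0.4},
    {"tx":-8,"ty":-5.5,"tz":0,"wx":0,"wy":0,"wz":-6,"jaw":0.4},
    {"tx":-8,"ty":-5.5,"tz":0,"wx":0,"wy":0,"wz":-6,"jaw":0.4},
    {"tx":-8,"ty":-5.5,"tz":0,"wx":0,"wy":0,"wz":-6,"jaw":0.4},
    {"tx":-8,"ty":-5.5,"tz":0,"wx":0,"wy":0,"wz":-6,"jaw":0.4}
  ]
}}

```text
time_s: 5.25
position: [0.5245, -0.0367, 0.1226]
tool_rot: [-1.558, -2.728, -0.0]
contact_force: [0.1, -1.0, -0.0]
finger_gap: 0.0568
finger_force: 0.0
```

Emit:
{"name": "send_rows", "arguments": {
  "commands": [
    {"tx":-8,"ty":-5.5,"tz":0,"wx":0,"wy":0,"wz":-6,"jaw":0.4},
    {"tx":-8,"ty":-5.5,"tz":0,"wx":0,"wy":0,"wz":-6,"jaw":0.4},
    {"tx":-8,"ty":-5.5,"tz":0,"wx":0,"wy":0,"wz":-6,"jaw":0.4},
    {"tx":-8,"ty":-5.5,"tz":0,"wx":0,"wy":0,"wz":-6,"jaw":0.4},
    {"tx":-8,"ty":-5.5,"tz":0,"wx":0,"wy":0,"wz":-6,"jaw":0.4},
    {"tx":-8,"ty":-5.5,"tz":0,"wx":0,"wy":0,"wz":-6,"jaw":0.4},
    {"tx":-8,"ty":-5.5,"tz":0,"wx":0,"wy":0,"wz":-6,"jaw":0.4},
    {"tx":-8,"ty":-5.5,"tz":0,"wx":0,"wy":0,"wz":-6,"jaw":0.4},
    {"tx":0,"ty":0,"tz":0,"wx":0,"wy":0,"wz":-6,"jaw":0.4},
    {"tx":0,"ty":0,"tz":0,"wx":0,"wy":0,"wz":0,"jaw":0.4},
    {"tx":0,"ty":0,"tz":0,"wx":0,"wy":0,"wz":0,"jaw":0.4}
  ]
}}

```text
time_s: 6.17
position: [0.4609, -0.0804, 0.1227]
tool_rot: [2.619, 1.734, 0.0]
contact_force: [1.3, -0.5, -1.0]
finger_gap: 0.0572
finger_force: 0.0
```

```bash
cat > st.py <<'E'
from h import *
import json
t=json.load(open("tray.json"));s=bot.state();p=np.array(s["position"]);d=p[:2]-t["c"]
T=cv2.Rodrigues(np.array(s["tool_rot"]))[0]
print("t",s["time_s"],"tray mm",1000*(d@t["X"]),1000*(d@t["Y"]),"z",p[2],"toolx angle err to Y",np.degrees(np.arctan2(T[:2,0]@np.array(t["X"]),T[:2,0]@np.array(t["Y"]))),"F",np.round(s["contact_force"],1),"q",np.round(s["qpos"],2),s["finger_gap"])
E
python3 st.py
```

```text
t 6.1667 tray mm 46.60974936644894 -195.2065605581319 z 0.1227160631267903 toolx angle err to Y -0.12184840104853248 F [ 1.3 -0.5 -1. ] q [-0.31  0.4   2.04 -0.    0.7   0.09] 0.0572136799597228
```

Emit:
{"name": "send_rows", "arguments": {
  "commands": [
    {"tx":0,"ty":0,"tz":-25,"wx":0,"wy":0,"wz":0,"jaw":0.4},
    {"tx":0,"ty":0,"tz":-25,"wx":0,"wy":0,"wz":0,"jaw":0.4},
    {"tx":0,"ty":0,"tz":-25,"wx":0,"wy":0,"wz":0,"jaw":0.4},
    {"tx":0,"ty":0,"tz":-25,"wx":0,"wy":0,"wz":0,"jaw":0.4},
    {"tx":0,"ty":0,"tz":0,"wx":0,"wy":0,"wz":0,"jaw":0.4},
    {"tx":1.6,"ty":3.7,"tz":0,"wx":0,"wy":0,"wz":0,"jaw":0.4},
    {"tx":1.6,"ty":3.7,"tz":0,"wx":0,"wy":0,"wz":0,"jaw":0.4},
    {"tx":1.6,"ty":3.7,"tz":0,"wx":0,"wy":0,"wz":0,"jaw":0.4},
    {"tx":1.6,"ty":3.7,"tz":0,"wx":0,"wy":0,"wz":0,"jaw":0.4}
  ]
}}

```text
time_s: 6.92
position: [0.4676, -0.0649, 0.0239]
tool_rot: [2.62, 1.731, 0.002]
contact_force: [-0.3, 0.2, -1.3]
finger_gap: 0.0574
finger_force: 0.0
```

Emit:
{"name": "send_rows", "arguments": {
  "commands": [
    {"tx":1.6,"ty":3.7,"tz":0,"wx":0,"wy":0,"wz":0,"jaw":0.4},
    {"tx":1.6,"ty":3.7,"tz":0,"wx":0,"wy":0,"wz":0,"jaw":0.4},
    {"tx":1.6,"ty":3.7,"tz":0,"wx":0,"wy":0,"wz":0,"jaw":0.4},
    {"tx":1.6,"ty":3.7,"tz":0,"wx":0,"wy":0,"wz":0,"jaw":0.4},
    {"tx":1.6,"ty":3.7,"tz":0,"wx":0,"wy":0,"wz":0,"jaw":0.4},
    {"tx":1.6,"ty":3.7,"tz":0,"wx":0,"wy":0,"wz":0,"jaw":0.4},
    {"tx":1.2,"ty":2.8,"tz":0,"wx":0,"wy":0,"wz":0,"jaw":0.4},
    {"tx":1.2,"ty":2.8,"tz":0,"wx":0,"wy":0,"wz":0,"jaw":0.4},
    {"tx":0.8,"ty":1.8,"tz":0,"wx":0,"wy":0,"wz":0,"jaw":0.4},
    {"tx":0,"ty":0,"tz":0,"wx":0,"wy":0,"wz":0,"jaw":0.4}
  ]
}}

```text
time_s: 7.75
position: [0.4796, -0.0353, 0.0226]
tool_rot: [-2.622, -1.731, 0.0]
contact_force: [0.8, 0.1, 0.0]
finger_gap: 0.0567
finger_force: 0.0
```

```bash
python3 st.py; python3 look.py w3
```

```text
t 7.75 tray mm 46.180353517465235 -146.36431036890667 z 0.02259972964976669 toolx angle err to Y 0.028221882584718503 F [0.8 0.1 0. ] q [-0.21  0.6   2.08  0.    0.46  0.19] 0.0566897337737542
[ 0.47961618 -0.03530964  0.02259973] [-2.62151655e+00 -1.73114195e+00  1.12966321e-05] [0.80573883 0.09707135 0.02958482] 7.75
```

View pics/w3.png

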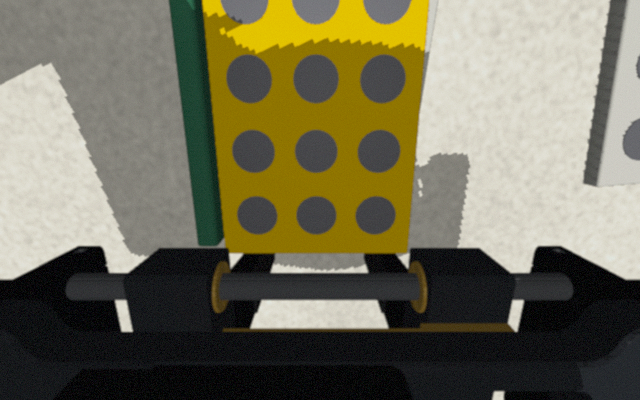

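All plates are aligned at the pushed face. I press on in small steps until the wall is felt.

Emit:
{"name": "send_rows", "arguments": {
  "commands": [
    {"tx":0.4,"ty":0.9,"tz":0,"wx":0,"wy":0,"wz":0,"jaw":0.4},
    {"tx":0.4,"ty":0.9,"tz":0,"wx":0,"wy":0,"wz":0,"jaw":0.4},
    {"tx":0.4,"ty":0.9,"tz":0,"wx":0,"wy":0,"wz":0,"jaw":0.4},
    {"tx":0.4,"ty":0.9,"tz":0,"wx":0,"wy":0,"wz":0,"jaw":0.4},
    {"tx":0,"ty":0,"tz":0,"wx":0,"wy":0,"wz":0,"jaw":0.4}
  ]
}}

```text
time_s: 8.22
position: [0.4812, -0.032, 0.0226]
tool_rot: [2.622, 1.731, 0.0]
contact_force: [-0.2, -1.6, -0.8]
finger_gap: 0.0571
finger_force: 0.8
```

Emit:
{"name": "send_rows", "arguments": {
  "commands": [
    {"tx":0.4,"ty":0.9,"tz":0,"wx":0,"wy":0,"wz":0,"jaw":0.4},
    {"tx":0,"ty":0,"tz":0,"wx":0,"wy":0,"wz":0,"jaw":0.4},
    {"tx":0,"ty":0,"tz":0,"wx":0,"wy":0,"wz":0,"jaw":0.4}
  ]
}}

```text
time_s: 8.47
position: [0.4816, -0.0311, 0.0227]
tool_rot: [2.622, 1.731, 0.0]
contact_force: [-1.2, -1.1, -0.9]
finger_gap: 0.0572
finger_force: 0.7
```

```bash
python3 st.py
```

```text
t 8.4667 tray mm 46.31298399436965 -141.7200295940147 z 0.022652252326555364 toolx angle err to Y 0.04497655587152411 F [-1.2 -1.1 -0.9] q [-0.2   0.6   2.07  0.    0.47  0.2 ] 0.0571541075493212
```

Emit:
{"name": "send_rows", "arguments": {
  "commands": [
    {"tx":0.4,"ty":0.9,"tz":0,"wx":0,"wy":0,"wz":0,"jaw":0.4},
    {"tx":0,"ty":0,"tz":0,"wx":0,"wy":0,"wz":0,"jaw":0.4}
  ]
}}

```text
time_s: 8.63
position: [0.482, -0.0302, 0.0227]
tool_rot: [2.622, 1.731, 0.0]
contact_force: [-0.8, -1.1, -1.1]
finger_gap: 0.057
finger_force: 0.9
```

Emit:
{"name": "send_rows", "arguments": {
  "commands": [
    {"tx":0.2,"ty":0.5,"tz":0,"wx":0,"wy":0,"wz":0,"jaw":0.4},
    {"tx":0,"ty":0,"tz":0,"wx":0,"wy":0,"wz":0,"jaw":0.4}
  ]
}}

```text
time_s: 8.8
position: [0.4822, -0.0297, 0.0227]
tool_rot: [2.622, 1.731, 0.0]
contact_force: [-0.9, -2.7, -0.6]
finger_gap: 0.0568
finger_force: 1.1
```

Emit:
{"name": "send_rows", "arguments": {
  "commands": [
    {"tx":0.2,"ty":0.5,"tz":0,"wx":0,"wy":0,"wz":0,"jaw":0.4},
    {"tx":0,"ty":0,"tz":0,"wx":0,"wy":0,"wz":0,"jaw":0.4}
  ]
}}

```text
time_s: 8.97
position: [0.4824, -0.0292, 0.0227]
tool_rot: [2.622, 1.731, 0.0]
contact_force: [-0.7, -2.0, -0.9]
finger_gap: 0.0571
finger_force: 1.2
```

Emit:
{"name": "send_rows", "arguments": {
  "commands": [
    {"tx":0.2,"ty":0.5,"tz":0,"wx":0,"wy":0,"wz":0,"jaw":0.4},
    {"tx":0,"ty":0,"tz":0,"wx":0,"wy":0,"wz":0,"jaw":0.4}
  ]
}}

```text
time_s: 9.13
position: [0.4826, -0.0288, 0.0227]
tool_rot: [2.622, 1.731, -0.0]
contact_force: [-0.7, -4.0, -0.2]
finger_gap: 0.0572
finger_force: 2.1
```

Emit:
{"name": "send_rows", "arguments": {
  "commands": [
    {"tx":0.2,"ty":0.5,"tz":0,"wx":0,"wy":0,"wz":0,"jaw":0.4},
    {"tx":0,"ty":0,"tz":0,"wx":0,"wy":0,"wz":0,"jaw":0.4}
  ]
}}

```text
time_s: 9.3
position: [0.4826, -0.0288, 0.0227]
tool_rot: [2.621, 1.731, -0.001]
contact_force: [-1.8, -11.1, 0.6]
finger_gap: 0.0572
finger_force: 5.5
```

Emit:
{"name": "send_rows", "arguments": {
  "commands": [
    {"tx":0.2,"ty":0.5,"tz":0,"wx":0,"wy":0,"wz":0,"jaw":0.4},
    {"tx":0,"ty":0,"tz":0,"wx":0,"wy":0,"wz":0,"jaw":0.4}
  ]
}}

```text
time_s: 9.47
position: [0.4825, -0.0287, 0.0227]
tool_rot: [2.621, 1.731, -0.002]
contact_force: [-5.0, -16.6, 1.1]
finger_gap: 0.0574
finger_force: 8.8
```

```bash
python3 st.py
```

```text
t 9.4667 tray mm 46.279174933402025 -139.18647799446228 z 0.022682823161625672 toolx angle err to Y 0.03803810375574511 F [ -5.  -16.6   1.1] q [-0.2   0.6   2.07 -0.    0.47  0.21] 0.05735500046346007
```

Flush in y: contact came at tray y = -139.2 with a clear force rise. Back off, then the x side.

Emit:
{"name": "send_rows", "arguments": {
  "commands": [
    {"tx":-2,"ty":-4.6,"tz":0,"wx":0,"wy":0,"wz":0,"jaw":0.4},
    {"tx":-6,"ty":-13.8,"tz":0,"wx":0,"wy":0,"wz":0,"jaw":0.4},
    {"tx":0,"ty":0,"tz":25,"wx":0,"wy":0,"wz":0,"jaw":0.4},
    {"tx":0,"ty":0,"tz":25,"wx":0,"wy":0,"wz":0,"jaw":0.4},
    {"tx":0,"ty":0,"tz":25,"wx":0,"wy":0,"wz":0,"jaw":0.4},
    {"tx":0,"ty":0,"tz":25,"wx":0,"wy":0,"wz":0,"jaw":0.4},
    {"tx":10,"ty":4,"tz":0,"wx":0,"wy":0,"wz":6,"jaw":0},
    {"tx":10,"ty":4,"tz":0,"wx":0,"wy":0,"wz":6,"jaw":0},
    {"tx":10,"ty":4,"tz":0,"wx":0,"wy":0,"wz":6,"jaw":0},
    {"tx":10,"ty":4,"tz":0,"wx":0,"wy":0,"wz":6,"jaw":0},
    {"tx":10,"ty":4,"tz":0,"wx":0,"wy":0,"wz":6,"jaw":0},
    {"tx":10,"ty":4,"tz":0,"wx":0,"wy":0,"wz":6,"jaw":0}
  ]
}}

```text
time_s: 10.47
position: [0.5353, -0.0217, 0.1227]
tool_rot: [-1.952, -2.461, -0.001]
contact_force: [-0.1, -0.1, -1.1]
finger_gap: 0.0912
finger_force: 0.0
```

Emit:
{"name": "send_rows", "arguments": {
  "commands": [
    {"tx":10,"ty":4,"tz":0,"wx":0,"wy":0,"wz":6,"jaw":0},
    {"tx":10,"ty":4,"tz":0,"wx":0,"wy":0,"wz":6,"jaw":0},
    {"tx":10,"ty":4,"tz":0,"wx":0,"wy":0,"wz":6,"jaw":0},
    {"tx":10,"ty":4,"tz":0,"wx":0,"wy":0,"wz":6,"jaw":0},
    {"tx":10,"ty":4,"tz":0,"wx":0,"wy":0,"wz":6,"jaw":0},
    {"tx":10,"ty":4,"tz":0,"wx":0,"wy":0,"wz":6,"jaw":0},
    {"tx":3,"ty":0,"tz":0,"wx":0,"wy":0,"wz":6,"jaw":0},
    {"tx":0,"ty":0,"tz":0,"wx":0,"wy":0,"wz":6,"jaw":0},
    {"tx":0,"ty":0,"tz":0,"wx":0,"wy":0,"wz":6,"jaw":0},
    {"tx":0,"ty":0,"tz":0,"wx":0,"wy":0,"wz":0,"jaw":0},
    {"tx":0,"ty":0,"tz":0,"wx":0,"wy":0,"wz":0,"jaw":0}
  ]
}}

```text
time_s: 11.38
position: [0.5978, 0.0021, 0.1226]
tool_rot: [-0.635, -3.077, -0.001]
contact_force: [0.4, -0.3, 0.4]
finger_gap: 0.0953
finger_force: 0.0
```

```bash
python3 st.py
```

```text
t 11.3833 tray mm 140.2680837138687 -65.60593933693823 z 0.12257709395747705 toolx angle err to Y -89.77961360457668 F [ 0.4 -0.3  0.4] q [-0.11  0.56  1.72  0.    0.86 -1.27] 0.0953294131357397
```

Emit:
{"name": "send_rows", "arguments": {
  "commands": [
    {"tx":-1.2,"ty":-2.8,"tz":-25,"wx":0,"wy":0,"wz":0.2,"jaw":0},
    {"tx":0,"ty":0,"tz":-25,"wx":0,"wy":0,"wz":0,"jaw":0},
    {"tx":0,"ty":0,"tz":-25,"wx":0,"wy":0,"wz":0,"jaw":0},
    {"tx":0,"ty":0,"tz":-25,"wx":0,"wy":0,"wz":0,"jaw":0},
    {"tx":0,"ty":0,"tz":0,"wx":0,"wy":0,"wz":0,"jaw":0},
    {"tx":-9.2,"ty":3.9,"tz":0,"wx":0,"wy":0,"wz":0,"jaw":0},
    {"tx":-9.2,"ty":3.9,"tz":0,"wx":0,"wy":0,"wz":0,"jaw":0},
    {"tx":-6.4,"ty":2.7,"tz":0,"wx":0,"wy":0,"wz":0,"jaw":0},
    {"tx":-4.6,"ty":2,"tz":0,"wx":0,"wy":0,"wz":0,"jaw":0},
    {"tx":-2.8,"ty":1.2,"tz":0,"wx":0,"wy":0,"wz":0,"jaw":0},
    {"tx":0,"ty":0,"tz":0,"wx":0,"wy":0,"wz":0,"jaw":0}
  ]
}}

```text
time_s: 12.3
position: [0.5643, 0.0131, 0.0236]
tool_rot: [0.624, 3.078, 0.0]
contact_force: [-0.1, 0.6, -0.4]
finger_gap: 0.0946
finger_force: 0.0
```

Emit:
{"name": "send_rows", "arguments": {
  "commands": [
    {"tx":-0.9,"ty":0.4,"tz":0,"wx":0,"wy":0,"wz":0,"jaw":0},
    {"tx":-0.9,"ty":0.4,"tz":0,"wx":0,"wy":0,"wz":0,"jaw":0},
    {"tx":0,"ty":0,"tz":0,"wx":0,"wy":0,"wz":0,"jaw":0}
  ]
}}

```text
time_s: 12.55
position: [0.5631, 0.0135, 0.0228]
tool_rot: [0.625, 3.078, 0.0]
contact_force: [0.3, 0.0, 1.1]
finger_gap: 0.0953
finger_force: 0.5
```

```bash
python3 st.py
```

```text
t 12.55 tray mm 103.81811972004587 -68.76557909984446 z 0.022811206173118243 toolx angle err to Y -90.14783592525733 F [0.3 0.  1.1] q [-0.09  0.67  1.88  0.    0.6  -1.26] 0.09529124029422244
```

Emit:
{"name": "send_rows", "arguments": {
  "commands": [
    {"tx":-0.9,"ty":0.4,"tz":0,"wx":0,"wy":0,"wz":-0.1,"jaw":0},
    {"tx":-0.9,"ty":0.4,"tz":0,"wx":0,"wy":0,"wz":0,"jaw":0},
    {"tx":0,"ty":0,"tz":0,"wx":0,"wy":0,"wz":0,"jaw":0}
  ]
}}

```text
time_s: 12.8
position: [0.561, 0.0143, 0.0227]
tool_rot: [0.627, 3.078, 0.0]
contact_force: [1.4, -0.4, 0.9]
finger_gap: 0.0951
finger_force: 0.7
```

Emit:
{"name": "send_rows", "arguments": {
  "commands": [
    {"tx":-0.5,"ty":0.2,"tz":0,"wx":0,"wy":0,"wz":0,"jaw":0},
    {"tx":0,"ty":0,"tz":0,"wx":0,"wy":0,"wz":0,"jaw":0}
  ]
}}

```text
time_s: 12.97
position: [0.561, 0.0144, 0.0227]
tool_rot: [0.628, 3.077, 0.0]
contact_force: [3.9, -3.0, -2.2]
finger_gap: 0.095
finger_force: 2.4
```

Emit:
{"name": "send_rows", "arguments": {
  "commands": [
    {"tx":-0.5,"ty":0.2,"tz":0,"wx":0,"wy":0,"wz":0,"jaw":0},
    {"tx":0,"ty":0,"tz":0,"wx":0,"wy":0,"wz":0,"jaw":0}
  ]
}}

```text
time_s: 13.13
position: [0.561, 0.0144, 0.0228]
tool_rot: [0.628, 3.076, 0.0]
contact_force: [7.0, -4.0, -1.4]
finger_gap: 0.0949
finger_force: 3.6
```

Emit:
{"name": "send_rows", "arguments": {
  "commands": [
    {"tx":-0.5,"ty":0.2,"tz":0,"wx":0,"wy":0,"wz":0,"jaw":0},
    {"tx":0,"ty":0,"tz":0,"wx":0,"wy":0,"wz":0,"jaw":0}
  ]
}}

```text
time_s: 13.3
position: [0.561, 0.0144, 0.023]
tool_rot: [0.628, 3.075, 0.0]
contact_force: [8.6, -5.0, -2.2]
finger_gap: 0.0946
finger_force: 4.6
```

Emit:
{"name": "send_rows", "arguments": {
  "commands": [
    {"tx":-0.5,"ty":0.2,"tz":0,"wx":0,"wy":0,"wz":0,"jaw":0},
    {"tx":0,"ty":0,"tz":0,"wx":0,"wy":0,"wz":0,"jaw":0}
  ]
}}

```text
time_s: 13.47
position: [0.5611, 0.0144, 0.0231]
tool_rot: [0.627, 3.073, 0.0]
contact_force: [9.7, -7.4, -1.1]
finger_gap: 0.0954
finger_force: 5.7
```

Contact in x. Back off, lift and check.

Emit:
{"name": "send_rows", "arguments": {
  "commands": [
    {"tx":4,"ty":-1.7,"tz":0,"wx":0,"wy":0,"wz":0,"jaw":0},
    {"tx":14,"ty":-6,"tz":0,"wx":0,"wy":0,"wz":0,"jaw":0},
    {"tx":0,"ty":0,"tz":25,"wx":0,"wy":0,"wz":0,"jaw":0},
    {"tx":0,"ty":0,"tz":25,"wx":0,"wy":0,"wz":0,"jaw":0},
    {"tx":0,"ty":0,"tz":25,"wx":0,"wy":0,"wz":0,"jaw":0},
    {"tx":0,"ty":0,"tz":0,"wx":0,"wy":0,"wz":0,"jaw":0},
    {"tx":0,"ty":0,"tz":0,"wx":0,"wy":0,"wz":0,"jaw":0}
  ]
}}

```text
time_s: 14.05
position: [0.5769, 0.0076, 0.0985]
tool_rot: [0.627, 3.077, 0.0]
contact_force: [-0.1, 0.6, 0.2]
finger_gap: 0.0952
finger_force: 0.0
```

```bash
python3 look.py w4; python3 tray.py w4; python3 -c "
import cv2;i=cv2.imread('pics/w4.png');cv2.imwrite('pics/w4c.png',cv2.resize(i[30:250,150:480],(800,533),interpolation=cv2.INTER_CUBIC))"
```

```text
[0.57688383 0.00756804 0.09850147] [6.26740602e-01 3.07745099e+00 4.18856208e-04] [-0.1015159   0.59382793  0.21932371] 14.05
green bbox 226 31 223 156
res 0.000115639545
res 0.00020286662
yaw [np.float32(-23.026142), np.float32(-23.107916)]
inner corner [0.49476954 0.11769305] X [ 0.9200471 -0.3918077] Y [0.3918077 0.9200471]
len along Y 0.12352868856812096 X 0.08461730078028135
yellow in tray mm [[88.4, -134.7], [-2.0, -126.8], [-1.4, 1.7], [89.1, 10.4]]
orange in tray mm [[127.5, -138.9], [127.5, -134.2], [133.5, -134.6], [133.5, -139.4]]
```

View pics/w4c.png

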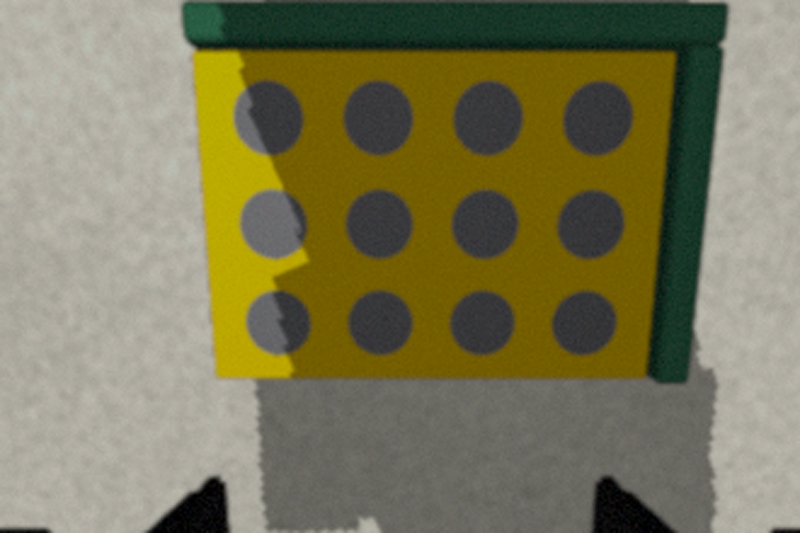

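The top plate looks flush with both walls and nothing sticks out. I'll give one more tap on the -y side to confirm.

Emit:
{"name": "send_rows", "arguments": {
  "commands": [
    {"tx":-8,"ty":-5,"tz":2,"wx":0,"wy":0,"wz":-6,"jaw":0.4},
    {"tx":-8,"ty":-5,"tz":2,"wx":0,"wy":0,"wz":-6,"jaw":0.4},
    {"tx":-8,"ty":-5,"tz":2,"wx":0,"wy":0,"wz":-6,"jaw":0.4},
    {"tx":-8,"ty":-5,"tz":2,"wx":0,"wy":0,"wz":-6,"jaw":0.4},
    {"tx":-8,"ty":-5,"tz":2,"wx":0,"wy":0,"wz":-6,"jaw":0.4},
    {"tx":-8,"ty":-5,"tz":2,"wx":0,"wy":0,"wz":-6,"jaw":0.4},
    {"tx":-8,"ty":-5,"tz":2,"wx":0,"wy":0,"wz":-6,"jaw":0.4},
    {"tx":-8,"ty":-5,"tz":2,"wx":0,"wy":0,"wz":-6,"jaw":0.4},
    {"tx":-8,"ty":-5,"tz":2,"wx":0,"wy":0,"wz":-6,"jaw":0.4},
    {"tx":-8,"ty":-5,"tz":2,"wx":0,"wy":0,"wz":-6,"jaw":0.4},
    {"tx":-8,"ty":-5,"tz":2,"wx":0,"wy":0,"wz":-6,"jaw":0.4},
    {"tx":-8,"ty":-5,"tz":2,"wx":0,"wy":0,"wz":-6,"jaw":0.4}
  ]
}}

```text
time_s: 15.1
position: [0.4797, -0.0525, 0.1205]
tool_rot: [-2.32, -2.114, 0.002]
contact_force: [0.8, 0.0, 0.3]
finger_gap: 0.0571
finger_force: 0.0
```

Emit:
{"name": "send_rows", "arguments": {
  "commands": [
    {"tx":-7,"ty":0,"tz":0,"wx":0,"wy":0,"wz":-6,"jaw":0.4},
    {"tx":0,"ty":0,"tz":0,"wx":0,"wy":0,"wz":-6,"jaw":0.4},
    {"tx":0,"ty":0,"tz":0,"wx":0,"wy":0,"wz":-6,"jaw":0.4},
    {"tx":0,"ty":0,"tz":0,"wx":0,"wy":0,"wz":0,"jaw":0.4},
    {"tx":0,"ty":0,"tz":0,"wx":0,"wy":0,"wz":0,"jaw":0.4}
  ]
}}

```text
time_s: 15.52
position: [0.4734, -0.0524, 0.1208]
tool_rot: [-2.616, -1.737, 0.002]
contact_force: [-0.2, 0.3, -0.0]
finger_gap: 0.0571
finger_force: 0.0
```

```bash
python3 st.py
```

```text
t 15.5167 tray mm 46.98448695867241 -164.86659355966248 z 0.12079882592529158 toolx angle err to Y -0.2187707588737555 F [-0.2  0.3 -0. ] q [-0.25  0.42  2.02 -0.    0.71  0.15] 0.05708084165318845
```

Emit:
{"name": "send_rows", "arguments": {
  "commands": [
    {"tx":0,"ty":0,"tz":-25,"wx":0,"wy":0,"wz":-0.2,"jaw":0.4},
    {"tx":0,"ty":0,"tz":-25,"wx":0,"wy":0,"wz":0,"jaw":0.4},
    {"tx":0,"ty":0,"tz":-25,"wx":0,"wy":0,"wz":0,"jaw":0.4},
    {"tx":0,"ty":0,"tz":-23,"wx":0,"wy":0,"wz":0,"jaw":0.4},
    {"tx":0,"ty":0,"tz":0,"wx":0,"wy":0,"wz":0,"jaw":0.4},
    {"tx":4,"ty":9.2,"tz":0,"wx":0,"wy":0,"wz":0,"jaw":0.4},
    {"tx":2.4,"ty":5.5,"tz":0,"wx":0,"wy":0,"wz":0,"jaw":0.4},
    {"tx":1.6,"ty":3.7,"tz":0,"wx":0,"wy":0,"wz":0,"jaw":0.4},
    {"tx":0.8,"ty":1.8,"tz":0,"wx":0,"wy":0,"wz":0,"jaw":0.4},
    {"tx":0.4,"ty":0.9,"tz":0,"wx":0,"wy":0,"wz":0,"jaw":0.4},
    {"tx":0,"ty":0,"tz":0,"wx":0,"wy":0,"wz":0,"jaw":0.4}
  ]
}}

```text
time_s: 16.43
position: [0.4835, -0.0312, 0.0243]
tool_rot: [2.622, 1.729, 0.001]
contact_force: [0.4, 0.9, 1.1]
finger_gap: 0.0571
finger_force: 0.0
```

Emit:
{"name": "send_rows", "arguments": {
  "commands": [
    {"tx":0.4,"ty":0.9,"tz":0,"wx":0,"wy":0,"wz":0,"jaw":0.4},
    {"tx":0.4,"ty":0.9,"tz":0,"wx":0,"wy":0,"wz":0,"jaw":0.4},
    {"tx":0,"ty":0,"tz":0,"wx":0,"wy":0,"wz":0,"jaw":0.4}
  ]
}}

```text
time_s: 16.68
position: [0.484, -0.0297, 0.0238]
tool_rot: [2.623, 1.728, 0.0]
contact_force: [0.2, -0.2, 0.0]
finger_gap: 0.0572
finger_force: 0.0
```

Emit:
{"name": "send_rows", "arguments": {
  "commands": [
    {"tx":0.4,"ty":0.9,"tz":0,"wx":0,"wy":0,"wz":0,"jaw":0.4},
    {"tx":0,"ty":0,"tz":0,"wx":0,"wy":0,"wz":0,"jaw":0.4}
  ]
}}

```text
time_s: 16.85
position: [0.484, -0.0294, 0.0237]
tool_rot: [2.623, 1.729, -0.002]
contact_force: [-3.3, -8.4, 2.5]
finger_gap: 0.0571
finger_force: 4.6
```

```bash
python3 st.py
```

```text
t 16.85 tray mm 47.74462803458556 -139.59395298224942 z 0.023706761295584064 toolx angle err to Y 0.13281425664374907 F [-3.3 -8.4  2.5] q [-0.2   0.6   2.07 -0.    0.47  0.21] 0.05709073163630075
```

The force jumps straight to about 9 N at the flush point with no sliding first, so y is still flush. Retreat and do a final look.

Emit:
{"name": "send_rows", "arguments": {
  "commands": [
    {"tx":0.2,"ty":0.5,"tz":0,"wx":0,"wy":0,"wz":0,"jaw":0.4},
    {"tx":0,"ty":0,"tz":0,"wx":0,"wy":0,"wz":0,"jaw":0.4},
    {"tx":-2,"ty":-4.6,"tz":0,"wx":0,"wy":0,"wz":0,"jaw":0.4},
    {"tx":-6,"ty":-13.8,"tz":0,"wx":0,"wy":0,"wz":0,"jaw":0.4},
    {"tx":-8,"ty":-18.4,"tz":10,"wx":0,"wy":0,"wz":0,"jaw":0.4},
    {"tx":0,"ty":0,"tz":30,"wx":0,"wy":0,"wz":0,"jaw":0.4},
    {"tx":0,"ty":0,"tz":30,"wx":0,"wy":0,"wz":0,"jaw":0.4},
    {"tx":0,"ty":0,"tz":30,"wx":0,"wy":0,"wz":0,"jaw":0.4},
    {"tx":0,"ty":0,"tz":0,"wx":0,"wy":0,"wz":0,"jaw":0.4},
    {"tx":0,"ty":0,"tz":0,"wx":0,"wy":0,"wz":0,"jaw":0.4}
  ]
}}

```text
time_s: 17.68
position: [0.469, -0.0653, 0.1248]
tool_rot: [2.621, 1.727, 0.003]
contact_force: [-1.2, -0.1, -0.2]
finger_gap: 0.0572
finger_force: 0.0
```

```bash
python3 look.py w5; python3 - <<'E'
from h import *
a=cv2.imread("pics/w5.png")[:250,150:490]
b=bot.snapshot("side")[:,:,::-1][175:250,260:345]
cv2.imwrite("pics/f.png",np.hstack([cv2.resize(a,(400,294)),cv2.resize(b,(333,294),interpolation=cv2.INTER_CUBIC)]))
E
```

```text
[ 0.46903413 -0.06529067  0.12478233] [2.62146461 1.72695268 0.00342196] [-1.22741989 -0.09718988 -0.19952104] 17.6833
```

View pics/f.png

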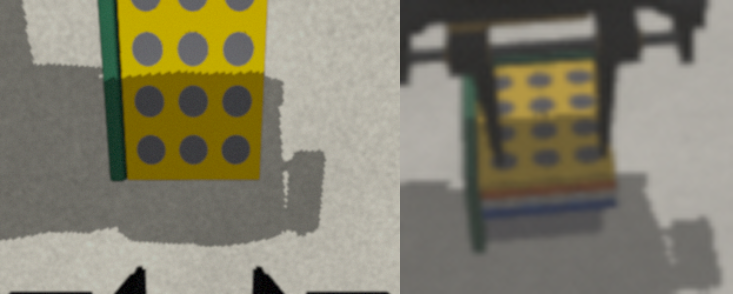

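Both views show yellow, orange, white and blue in order with the edges lined up. The near edge is also level with the wall end. Handing in.

```bash
python3 -c "
from cell import bot
print(bot.close_job())"
```

```text
the job is handed in; nothing more can be done
None
```

I squared the four plates flush against both green walls, still in their original order, left the bottles, beaker and tip box alone, and handed the job in at about 18 s.

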